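# Turn the blue-footed bowl mouth-up on the pastry board

### The job

The bowls are stored upside down on the pasta bench. Take the steel bowl with the blue foot, turn it over and leave it standing mouth-up on its foot on the wooden board, the whole foot on the wood. Do not drop it: let go only once it touches the board or is just above it, for instance on its rim so that it rolls over onto its foot; leave the orange-footed bowl where it is.

Things in the scene. Friction and masses are not known exactly. Their poses are not given: they have to be found in the camera images.
- blue_bowl: Steel bowl, mouth-down, solid blue rubber foot on top. Round: rim dia 150 mm, height 60; foot a cylinder dia 60, 20 high, then the wall flares to dia 100, 134, 150 at 31, 44, 60 mm from the foot's face. 0.3-0.5 kg, centre of mass 18 mm from that face: stood on its rim, mouth sideways, it rolls over onto its foot. Origin: centre of the foot's outer face; z: foot to mouth (down at first).
- blue_bowl_mouth (a point): centre of the blue-footed bowl's mouth, in the plane of its rim, 60 mm from the foot's face along the bowl's z axis. When the bowl stands on its rim, this point 75 mm above the board, and is let go, it tips the way the foot faces and comes to rest with its foot's centre 60 to 95 mm that way from where this point was
- orange_bowl: bystander, to be left alone: a steel bowl of the same shape and size as the blue-footed one, mouth-down, but with an orange foot. Origin: centre of the foot's flat outer face; z axis from foot to mouth (points down).
- board: square pale wooden pastry board, 260 by 260 mm and 18 mm thick, fixed flat on the bench. Origin: centre of its underside, at bench height; x and y along its edges, z up; its top is at z = 18 mm.
There are look-alikes about, which are no part of the job. Leave any red or yellow look-alike of the blue_bowl alone.

How it is judged (in metres and radians):
At the end, for the whole second after the job is handed in: the blue-footed bowl stands mouth-up at rest on the board, its axis within 10 degrees of vertical, the foot's centre within 105 mm of the board's centre along each edge of the board and its face within 8 mm of the board's top; the orange-footed bowl has moved less than 30 mm and is still mouth-down (angle between blue_bowl's own z axis and vertical below 0.175 rad and x of blue_bowl in the frame of board between -0.105 and 0.105 m and y of blue_bowl in the frame of board between -0.105 and 0.105 m and z of blue_bowl in the frame of board between 0.01 and 0.028 m and linear speed of blue_bowl below 0.03 m/s and angular speed of blue_bowl below 0.3 rad/s and distance of orange_bowl from where it was at the start of the episode below 0.03 m and angle between orange_bowl's own z axis and vertical above 2.9 rad); the robot touches nothing.
It fails at once if the blue-footed bowl is let go in the air: out of the fingers with the centre of its mouth more than 140 mm above the bench (standing on its rim on the board it is at 93 mm) (height (world z) of blue_bowl_mouth above 0.14 m and contact force between the fingers and blue_bowl below 0.05 N).
It fails at once if the orange-footed bowl is pushed more than 30 mm (distance of orange_bowl from where it was at the start of the episode above 0.03 m).
It also fails if it takes over 45 s, if anything falls off the work surface, if the arm or the gripper's body presses on something with over 40 N, if the wrist force passes 120 N, or if a joint passes its speed limit or range.

### The arm

A 7-joint arm with a two-finger parallel gripper is mounted at the origin on the work surface. World frame = base frame: x ahead of the robot, y to its left, z up, the work surface at z = 0. Lengths are in mm, angles in rad, forces in N, time in s.
With the tool pointing down it reaches from about 425 to 875 mm from the base axis. Payload 9.9 kg.
Tool frame: the origin (TCP) lies at the very end of the fingers, on their centre line; the grasp point (between the pads) lies 19 mm behind it; z points along the fingers, y is the line along which they close (so a half turn about z gives the same grasp; the last joint's range is limited). The gripper opens to 85 mm and grips with 20 to 120 N. Pads are 22 mm wide; open, the fingers measure 114 mm over their backs; the gripper's body (76 mm by 85 mm) begins 54 mm behind the grasp point. The pads swing forward as they close: fully open they stand 13 mm farther back than shut.
Start: joints at [1.201, 0.576, 0.025, 1.437, -0.015, 1.129, -0.057], TCP at [190.304, -647.621, 231.289] pointing down, gripper open.
Joint ranges: [-2.76, 2.76], [-0.34, 2.15], [-1.52, 1.57], [0.19, 2.46], [-1.09, 4.23], [0.17, 1.99], [-2.82, 2.82]. Speed limits (rad/s): [2.22, 2.22, 3.01, 3.01, 3.14, 3.14, 3.14].

### API

Orientations are given as a unit quaternion [x, y, z, w].
In Python, from workcell import telemetry, imaging, ticket gives the robot as it stands.
- The arm moves only by the tool move_arm, never from a script. Its argument "moves" is a list of rows, each a list of 2 entries, a list of its own where there are three numbers: the shift along the tool's x, y, z in m, then the turn, a rotation vector about the tool's x, y, z in rad. A call has 1 to 20 rows; each row shifts and turns the commanded pose from where the row before left it, along the tool's axes as they then stand; what a row does not reach is not made up. A row lasts 1/12 s, in which the tool goes at most 41.7 mm and 7.16 degrees, less where a joint would pass 70% of its speed; a pose out of reach is approached as far as the arm can. A call is refused whole if a number of a shift passes 0.0417 or a number of a turn 0.125, either way. A call with a gripper value outside its range is refused whole. "hand" is the opening, from 0 (shut) to 1 (fully open), set as the call begins (left out, the last holds). The fingers move at their own pace and stop on an object; "force" is the grip in N (left out, the last holds). Time passes only in rows, so rows that do not move let the fingers close. It gives the time, the measured TCP pose, the force, the opening and the grip force at its end, in the units of the state.
- telemetry.sense(): the state, without advancing time (a new reading comes with each control period).
- imaging.capture(name): name is "scene" or "side" or "wrist"; returns the picture (400x640x3 uint8, blue, green, red); there is no depth.
- imaging.camera_model(name): a dict with "camera_matrix" (3x3 intrinsics, pixels), "R" (3x3) and "t" (3): a world point X has camera coordinates R X + t. Camera axes: x right, y down, z forward; pixel columns grow to the right and rows downward; lengths in mm; the calibration is good to about 2 mm. A picture is of the moment at which its call begins: read the wrist's pose just before it. camera_model takes no time and is no camera call; for the wrist camera it gives the pose at the moment of the call.
- ticket.finish_job(): hands the job in; it is judged then, once.
Trained networks look in the newest picture that a camera, given by its name, has taken for a name from the list of things; names that differ only in an ending like _2 or _b are one class to them, and where a whole thing is asked for, a point or a joint stands for the part that bears it (a point fixed in the world has none). Each returns a list of dicts, best first, with "confidence" (0 to 1); they miss things now and then, are a little off and sometimes report something else, mostly with a low value. They report only what shows in the picture. A call takes as long as a camera call. They do not tell look-alikes from the thing itself.
- imaging.recognise(target, camera): "bbox" ([centre column, centre row, width, height] in pixels, round what is visible of it).
- imaging.tip_of(target, camera): "centre" ([column, row] in pixels: a listed point, or the origin of a listed thing).
The state is a dict: "time": time; "qpos": joint angles; "joint_vel": joint speeds; "joint_torque": joint torques, N m; "tool_pos": TCP position; "tcp_rot": TCP orientation; "wrist_force": force on the tool from outside, world axes, zero at the start; "ft_torque": the same for the moment, N m; "finger_gap": finger opening in mm; "grip_force": force on a finger pad.
Only numpy, scipy, OpenCV 4.12 (cv2) and the standard library are available. Lean on these libraries where they do the work, as an engineer would, in place of code of your own. Each camera call takes 0.05 s, during which the arm holds its last target. There are 200 camera calls.

## Working session

There is one attempt and no reset: what is moved stays moved. The work goes in short steps, Python scripts to look and compute and a tool call to move; the robot and the scene stay as the last step left them, time stands still between calls to the robot, and variables do not carry over. Pictures are saved under pics/ and viewed, at most 10 in all, crops included, and the job is handed in when it is done.

Besides the shell and the picture viewer there is one more tool, called after "Request:" as a command line: name --argument value ..., lists and objects as JSON in quotes. move_arm: Moves the arm, as the interface text tells. Its arguments: {"type":"object","properties":{"moves":{"type":"array"},"hand":{"type":"number"},"force":{"type":"number"}},"required":["moves"]}

```bash
mkdir -p pics; cat > h.py <<'E'
import numpy as np,cv2
from workcell import telemetry,imaging,ticket
def ray(cam,uv,z):
    m=imaging.camera_model(cam);K=np.array(m['camera_matrix']);R=np.array(m['R']);t=np.array(m['t']).ravel()
    d=R.T@np.linalg.inv(K)@np.array([uv[0],uv[1],1.]);c=-R.T@t
    return c+d*(z-c[2])/d[2]
E
python3 - <<'E'
from h import *
a=imaging.capture('scene');b=imaging.capture('side')
cv2.imwrite('pics/a.png',a);cv2.imwrite('pics/b.png',b)
for c in('scene','side'):
    for n,z in(('blue_bowl',60),('orange_bowl',60),('board',0)):
        for r in imaging.tip_of(n,c)[:4]: print(c,n,round(r['confidence'],2),np.round(r['centre']),np.round(ray(c,r['centre'],z)))
s=telemetry.sense();print(s['time'],s['tool_pos'],s['tcp_rot'],s['finger_gap'])
E
```

```text
scene blue_bowl 0.88 [194. 176.] [ 346. -494.   60.]
scene blue_bowl 0.88 [293. 178.] [ 331. -216.   60.]
scene blue_bowl 0.78 [211. 224.] [ 546. -388.   60.]
scene orange_bowl 0.96 [296. 231.] [ 551. -182.   60.]
scene board 0.98 [440. 252.] [531. 173.   0.]
side blue_bowl 0.86 [377. 174.] [ 298. -207.   60.]
side blue_bowl 0.69 [288. 126.] [ 558. -396.   60.]
side blue_bowl 0.68 [359. 107.] [ 357. -531.   60.]
side orange_bowl 0.81 [278. 175.] [ 546. -172.   60.]
side board 0.73 [260. 307.] [520. 169.   0.]
0.4 [ 190.25825153 -647.56045372  231.17500151] [ 9.89809461e-01  1.42398078e-01 -3.18738654e-05 -1.31104274e-04] 85.39002820215651
```

View pics/a.png

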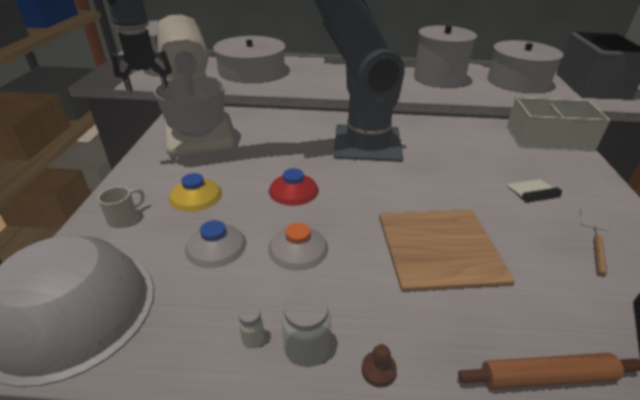

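View pics/b.png

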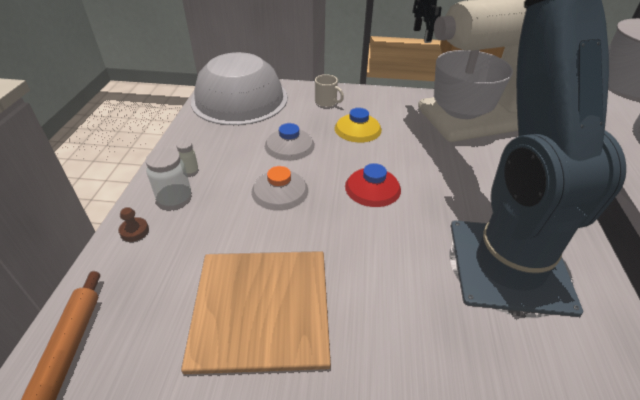

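The scene picture shows four bowls. The ones that could be taken for the target are:
- (194,182): yellow bowl with a blue foot, a look-alike.
- (293,178): red bowl with a blue foot, a look-alike.
- (213,231): steel bowl with a blue foot.
- (297,234): steel bowl with an orange foot, the bystander.

By the description I choose the steel one at scene (213,231), side (289,132). The board is at scene (440,248), side (260,310).

```bash
python3 - <<'E'
from h import *
from scipy.spatial.transform import Rotation as Ro
def P(c):
    m=imaging.camera_model(c);return np.array(m['camera_matrix'])@np.c_[np.array(m['R']),np.array(m['t']).ravel()]
a=cv2.imread('pics/a.png');b=cv2.imread('pics/b.png')
uv=[]
for img,p in((a,(213,231)),(b,(289,132))):
    h=cv2.cvtColor(img,cv2.COLOR_BGR2HSV);m=cv2.inRange(h,(105,120,50),(130,255,255))
    n,l,s,c=cv2.connectedComponentsWithStats(m)
    i=1+np.argmin(np.linalg.norm(c[1:]-p,axis=1));print(s[i],c[i]);uv.append(c[i])
X=cv2.triangulatePoints(P('scene'),P('side'),uv[0],uv[1]).ravel();print('blob',X[:3]/X[3])
X=cv2.triangulatePoints(P('scene'),P('side'),np.array([211.,224.]),np.array([288.,126.])).ravel();print('tip',X[:3]/X[3])
for c,k in(('scene',[(380,212),(474,210),(508,284),(404,287)]),('side',[(205,252),(324,251),(329,368),(186,370)])):
    q=np.array([ray(c,p,18) for p in k]);print(np.round(q[:,:2]),q.mean(0))
cv2.imwrite('pics/crop.png',cv2.resize(a[160:280,150:340],None,fx=4,fy=4,interpolation=cv2.INTER_CUBIC))
E
```

```text
[201 221  24  17 298] [212.19798658 228.79194631]
[279 124  20  14 229] [288.76419214 130.35371179]
blob [ 553.95479703 -382.98733393   53.21450958]
tip [ 555.23597001 -382.82404152   68.68281646]
[[410.  27.]
 [378. 284.]
 [639. 300.]
 [667.  69.]] [523.48670628 170.06386916  18.        ]
[[666.  60.]
 [408.  25.]
 [372. 285.]
 [616. 318.]] [515.44341267 171.97346822  18.        ]
```

View pics/crop.png

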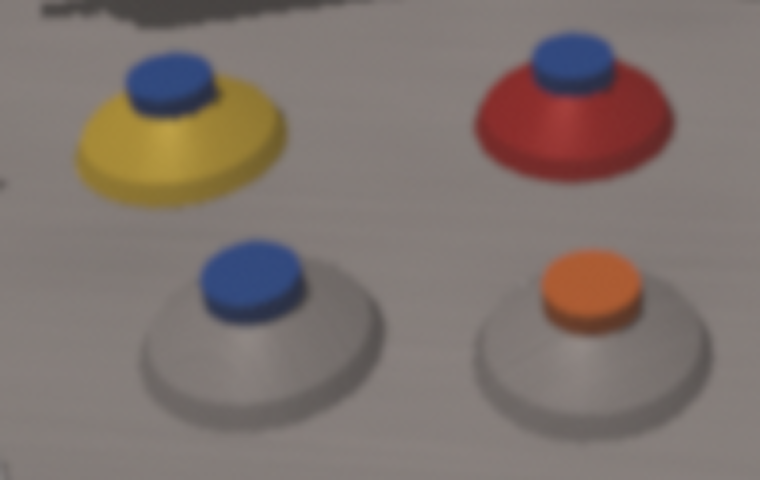

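The crop shows the steel bowl with its blue foot at crop (253,275), next to the orange-footed one at (592,285). The choice stands: foot at about (554,-384). I'll approach at height first.

Request:
move_arm --moves '[[[0.035, -0.009, 0], [0, 0, 0]], [[0.035, -0.009, 0], [0, 0, 0]], [[0.035, -0.009, 0], [0, 0, 0]], [[0.035, -0.009, 0], [0, 0, 0]], [[0.035, -0.009, 0], [0, 0, 0]], [[0.035, -0.009, 0], [0, 0, 0]], [[0.035, -0.009, 0], [0, 0, 0]], [[0.035, -0.009, 0], [0, 0, 0]], [[0.035, -0.009, 0], [0, 0, 0]], [[0.035, -0.009, 0], [0, 0, 0]], [[0.035, -0.009, 0], [0, 0, 0]], [[0.035, -0.009, 0], [0, 0, 0]], [[0.032, -0.007, 0], [0, 0, 0]], [[0, 0, 0], [0, 0, 0.12]], [[0, 0, 0], [0, 0, 0.12]], [[0, 0, 0], [0, 0, 0.12]], [[0, 0, 0], [0, 0, 0.12]], [[0, 0, 0], [0, 0, 0.12]], [[0, 0, 0], [0, 0, 0.12]], [[0, 0, 0], [0, 0, 0.12]]]' --hand 1 --force 60

```text
time: 2.07
tool_pos: [591.6, -409.7, 231.3]
tcp_rot: [0.961, -0.276, -0.0, -0.0]
wrist_force: [-0.0, -0.5, -1.1]
finger_gap: 85.4
grip_force: 0.0
```

Request:
move_arm --moves '[[[0, 0, 0], [0, 0, 0.05]], [[0, 0, 0], [0, -0.105, 0]], [[0, 0, 0], [0, -0.105, 0]], [[0, 0, 0], [0, -0.105, 0]], [[0, 0, 0], [0, -0.105, 0]], [[0, 0, 0], [0, -0.105, 0]], [[0, 0, 0], [0, 0, 0]], [[0, 0, 0], [0, 0, 0]]]'

```text
time: 2.73
tool_pos: [584.7, -405.4, 222.5]
tcp_rot: [0.923, -0.288, -0.245, -0.077]
wrist_force: [-0.1, 0.9, 0.4]
finger_gap: 85.5
grip_force: 0.0
```

```bash
cat >> h.py <<'E'
from scipy.spatial.transform import Rotation as Ro
def go(tp):
    "shift in tool axes to world point tp, and the present pose"
    s=telemetry.sense();R=Ro.from_quat(s['tcp_rot']).as_matrix();p=np.array(s['tool_pos'])
    print('t',s['time'],'p',p.round(1),'q',np.round(s['qpos'],2));print(R.round(3))
    print('shift mm',(R.T@(np.array(tp)-p)).round(1),'gap',s['finger_gap'],'grip',s['grip_force'],'F',np.round(s['wrist_force'],1))
E
python3 - <<'E'
from h import *
go([551,-382,46])
im=imaging.capture('wrist');cv2.imwrite('pics/w1.png',im)
h=cv2.cvtColor(im,cv2.COLOR_BGR2HSV);m=cv2.inRange(h,(105,120,50),(130,255,255))
n,l,s,c=cv2.connectedComponentsWithStats(m)
for i in range(1,n):
    if s[i][4]>300: print(s[i],c[i],ray('wrist',c[i],57))
for r in imaging.tip_of('blue_bowl','wrist')[:3]: print(r,ray('wrist',r['centre'],60))
E
```

```text
t 2.7333 p [ 584.7 -405.4  222.5] q [ 0.51  1.02  0.15  0.65 -0.13  1.99 -1.57]
[[ 0.715 -0.568 -0.408]
 [-0.493 -0.823  0.282]
 [-0.496 -0.001 -0.868]]
shift mm [ 51.8  -0.  173.6] gap 85.5117009786467 grip 0.0 F [-0.1  0.9  0.4]
[ 282   85   68   68 3629] [314.96775971 118.78203362] [ 557.42873978 -385.15478499   57.        ]
[ 483  184   58   36 1511] [511.77299801 201.28987426] [ 352.2934882  -499.25821042   57.        ]
[304 280  38  21 591] [322.18274112 291.02707276] [ 301.80652722 -221.05136376   57.        ]
{'centre': [312.6, 126.4], 'confidence': 0.76} [ 553.28323305 -379.75459844   60.        ]
{'centre': [510.6, 200.5], 'confidence': 0.75} [ 356.70877658 -498.60172451   60.        ]
{'centre': [323.4, 295.6], 'confidence': 0.72} [ 292.31896444 -216.86264902   60.        ]
```

View pics/w1.png

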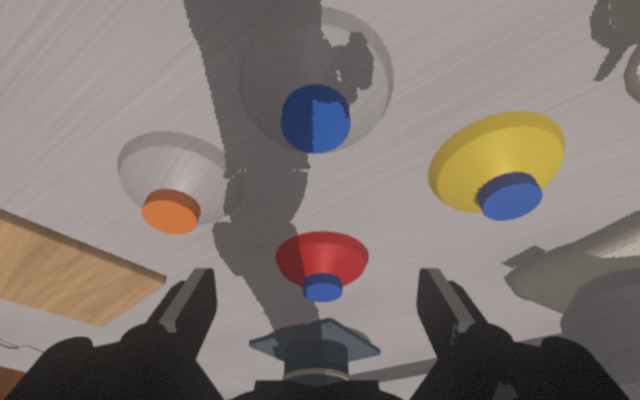

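The wrist picture shows the steel bowl's blue foot at (315,119), ahead of the open fingers. Yellow is at (512,201), red at (322,291) and orange at (171,211). I'm moving in along the tool axis.

Request:
move_arm --moves '[[[0.026, 0, 0], [0, 0, 0]], [[0.026, 0, 0], [0, 0, 0]], [[0, 0, 0.023], [0, 0, 0]], [[0, 0, 0.023], [0, 0, 0]], [[0, 0, 0.023], [0, 0, 0]], [[0, 0, 0.023], [0, 0, 0]], [[0, 0, 0.023], [0, 0, 0]], [[0, 0, 0.015], [0, 0, 0]], [[0, 0, 0], [0, 0, 0]], [[0, 0, 0], [0, 0, 0]]]'

```text
time: 3.67
tool_pos: [558.5, -386.7, 79.5]
tcp_rot: [0.926, -0.288, -0.233, -0.073]
wrist_force: [0.2, 0.2, 0.3]
finger_gap: 85.4
grip_force: 0.0
```

```bash
python3 - <<'E'
from h import *
go([552,-381,46])
im=imaging.capture('wrist');cv2.imwrite('pics/w2.png',im)
h=cv2.cvtColor(im,cv2.COLOR_BGR2HSV);m=cv2.inRange(h,(105,120,30),(130,255,255))
n,l,s,c=cv2.connectedComponentsWithStats(m)
for i in range(1,n):
    if s[i][4]>300: print(s[i],c[i],ray('wrist',c[i],60))
E
```

```text
t 3.6667 p [ 558.5 -386.7   79.5] q [ 0.49  1.03  0.15  1.03 -0.13  1.59 -1.54]
[[ 0.725 -0.568 -0.389]
 [-0.5   -0.823  0.269]
 [-0.473  0.    -0.881]]
shift mm [ 8.2 -1.  33.6] gap 85.38208927862233 grip 0.0 F [0.2 0.2 0.3]
[ 258  178  115   95 8895] [315.08094435 225.89522203] [ 566.20105647 -391.5708055    60.        ]
[ 561  303   79   40 2121] [603.23809524 324.2272513 ] [ 363.16645797 -496.66874767   60.        ]
```

View pics/w2.png

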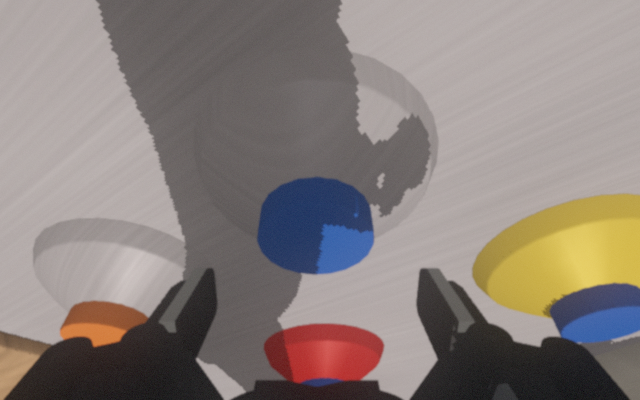

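```bash
python3 - <<'E'
from h import *
from scipy.optimize import least_squares
a=np.linspace(0,2*np.pi,181)
cyl=np.vstack([np.c_[30*np.cos(a),30*np.sin(a),0*a+z] for z in(40,60)])
def bb(c,X,zb):
    m=imaging.camera_model(c);p=(np.array(m['R'])@(cyl+[X[0],X[1],zb]).T).T+np.array(m['t']).ravel()
    q=p@np.array(m['camera_matrix']).T;q=q[:,:2]/q[:,2:];return np.r_[q.min(0),q.max(0)]
obs={'scene':[201,221,225,238],'side':[279,124,299,138],'wrist':[258,178,373,273]}
for cs in(['wrist'],['scene'],['side'],['scene','side','wrist']):
    r=least_squares(lambda X:np.concatenate([bb(c,X,0)-obs[c] for c in cs]),[555,-384]);print(cs,r.x,r.fun.round(1))
E
```

```text
['wrist'] [ 552.95967654 -382.67250753] [-1.6 -2.1  1.6  4.2]
['scene'] [ 551.12123092 -381.97072046] [-1.4 -3.1  1.4  2.7]
['side'] [ 553.62785647 -385.37014954] [-0.5 -1.8  0.5  1.6]
['scene', 'side', 'wrist'] [ 552.87752092 -382.61856333] [-1.9 -2.7  1.   3.2 -0.4 -1.2  0.6  2.2 -1.6 -1.9  1.6  4.3]
```

Request:
move_arm --moves '[[[0.0065, 0, 0], [0, 0, 0]], [[0, 0, 0.0115], [0, 0, 0]], [[0, 0, 0.0115], [0, 0, 0]], [[0, 0, 0.0115], [0, 0, 0]], [[0, 0, 0], [0, 0, 0]], [[0, 0, 0], [0, 0, 0]]]'

```text
time: 4.22
tool_pos: [550.3, -381.4, 44.2]
tcp_rot: [0.926, -0.289, -0.233, -0.073]
wrist_force: [0.1, 0.0, 0.1]
finger_gap: 85.0
grip_force: 0.0
```

Request:
move_arm --moves '[[[0, 0, 0], [0, 0, 0]], [[0, 0, 0], [0, 0, 0]], [[0, 0, 0], [0, 0, 0]], [[0, 0, 0], [0, 0, 0]], [[0, 0, 0], [0, 0, 0]], [[0, 0, 0], [0, 0, 0]], [[0, 0, 0], [0, 0, 0]], [[0, 0, 0], [0, 0, 0]]]' --hand 0 --force 70

```text
time: 4.88
tool_pos: [551.0, -381.9, 45.4]
tcp_rot: [0.926, -0.289, -0.232, -0.072]
wrist_force: [2.2, -1.2, 5.2]
finger_gap: 59.1
grip_force: 75.6
```

Request:
move_arm --moves '[[[-0.005, 0, -0.009], [0, 0, 0]], [[-0.005, 0, -0.009], [0, 0, 0]], [[-0.01, 0, -0.018], [0, 0, 0]], [[-0.01, 0, -0.018], [0, 0, 0]], [[-0.01, 0, -0.018], [0, 0, 0]], [[-0.01, 0, -0.018], [0, 0, 0]], [[-0.01, 0, -0.018], [0, 0, 0]], [[-0.01, 0, -0.018], [0, 0, 0]], [[0, 0, 0], [0, 0, 0]], [[0, 0, 0], [0, 0, 0]]]'

```text
time: 5.72
tool_pos: [548.6, -380.4, 189.3]
tcp_rot: [0.926, -0.289, -0.232, -0.072]
wrist_force: [0.0, -0.0, -4.0]
finger_gap: 59.1
grip_force: 76.0
```

```bash
python3 - <<'E'
from h import *
go([551,-382,190])
cv2.imwrite('pics/s3.png',cv2.resize(imaging.capture('side')[40:240,180:480],None,fx=2,fy=2))
E
```

```text
t 5.7167 p [ 548.6 -380.4  189.3] q [ 0.49  0.92  0.16  0.97 -0.12  1.75 -1.55]
[[ 0.726 -0.568 -0.388]
 [-0.501 -0.823  0.268]
 [-0.471  0.    -0.882]]
shift mm [ 2.3 -0.  -2. ] gap 59.083222189541935 grip 75.95778822898865 F [ 0. -0. -4.]
```

View pics/s3.png

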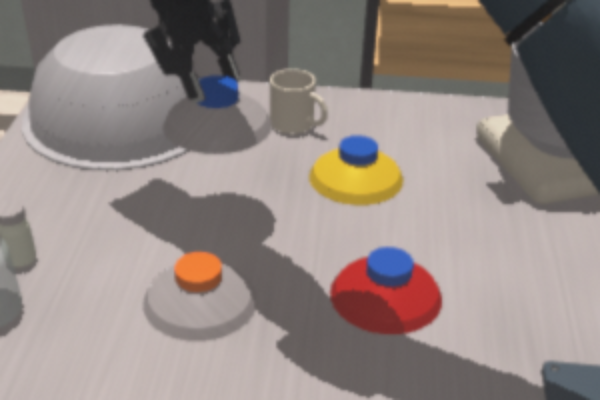

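The bowl came up level, with its foot between the fingers (crop (217,92)). Next I sweep the arm about the base towards the board.

Request:
move_arm --moves '[[[0, -0.02, 0], [-0.014, 0, -0.0265]], [[-0.001, -0.04, 0.0006], [-0.0283, 0, -0.053]], [[-0.001, -0.04, 0.0006], [-0.0283, 0, -0.053]], [[-0.001, -0.04, 0.0006], [-0.0283, 0, -0.053]], [[-0.001, -0.04, 0.0006], [-0.0283, 0, -0.053]], [[-0.001, -0.04, 0.0006], [-0.0283, 0, -0.053]], [[-0.001, -0.04, 0.0006], [-0.0283, 0, -0.053]], [[-0.001, -0.04, 0.0006], [-0.0283, 0, -0.053]], [[-0.001, -0.04, 0.0006], [-0.0283, 0, -0.053]], [[-0.001, -0.04, 0.0006], [-0.0283, 0, -0.053]], [[-0.001, -0.04, 0.0006], [-0.0283, 0, -0.053]], [[-0.001, -0.04, 0.0006], [-0.0283, 0, -0.053]], [[-0.001, -0.04, 0.0006], [-0.0283, 0, -0.053]], [[-0.001, -0.04, 0.0006], [-0.0283, 0, -0.053]], [[-0.001, -0.04, 0.0006], [-0.0283, 0, -0.053]], [[0, -0.02, 0], [-0.014, 0, -0.0265]], [[0, 0, 0], [0, 0, 0]], [[0, 0, 0], [0, 0, 0]]]'

```text
time: 7.27
tool_pos: [636.5, 195.9, 186.1]
tcp_rot: [0.958, 0.146, -0.242, 0.035]
wrist_force: [1.1, 0.0, -3.3]
finger_gap: 59.5
grip_force: 76.1
```

```bash
python3 - <<'E'
from h import *
go([595,194,190])
E
```

```text
t 7.2667 p [636.5 195.9 186.1] q [-0.34  0.91 -0.04  0.97 -0.01  1.75 -1.64]
[[ 0.84   0.297 -0.455]
 [ 0.263 -0.955 -0.138]
 [-0.475 -0.004 -0.88 ]]
shift mm [-37.2 -10.5  15.8] gap 59.452083036616855 grip 76.08899138867855 F [ 1.1  0.  -3.3]
```

Request:
move_arm --moves '[[[0, 0, 0], [-0.0546, 0, -0.102]], [[0, 0, 0], [-0.0546, 0, -0.102]], [[0, 0, 0], [-0.0546, 0, -0.102]], [[0, 0, 0], [-0.0546, 0, -0.102]], [[0, 0, 0], [-0.0546, 0, -0.102]], [[0, 0, 0], [-0.0546, 0, -0.102]], [[0, 0, 0], [-0.0546, 0, -0.102]], [[0, 0, 0], [-0.0546, 0, -0.102]], [[0, 0, 0], [-0.0546, 0, -0.102]], [[0, 0, 0], [-0.0546, 0, -0.102]], [[0, 0, 0], [-0.0546, 0, -0.102]], [[0, 0, 0], [-0.0546, 0, -0.102]], [[0, 0, 0], [-0.0546, 0, -0.102]], [[0, 0, 0], [-0.0546, 0, -0.102]], [[0, 0, 0], [-0.0546, 0, -0.102]], [[0, 0, 0], [-0.0546, 0, -0.102]], [[0, 0, 0], [-0.0546, 0, -0.102]], [[0, 0, 0], [-0.0546, 0, -0.102]], [[0, 0, 0], [0, 0, 0]], [[0, 0, 0], [0, 0, 0]]]'

```text
time: 8.93
tool_pos: [637.8, 190.8, 187.5]
tcp_rot: [0.364, 0.9, -0.091, 0.224]
wrist_force: [0.6, -1.4, -2.4]
finger_gap: 59.1
grip_force: 76.3
```

```bash
python3 - <<'E'
from h import *
go([520,193,200])
E
```

```text
t 8.9333 p [637.8 190.8 187.5] q [-0.38  0.57 -0.37  1.74  0.85  1.   -0.41]
[[-0.635  0.695  0.337]
 [ 0.613  0.719 -0.327]
 [-0.47  -0.001 -0.883]]
shift mm [ 70.3 -80.3 -51.5] gap 59.13705791072887 grip 76.34586134925485 F [ 0.6 -1.4 -2.4]
```

Request:
move_arm --moves '[[[0.0175, -0.02, -0.013], [0, 0, 0]], [[0.0175, -0.02, -0.013], [0, 0, 0]], [[0.0175, -0.02, -0.013], [0, 0, 0]], [[0.0175, -0.02, -0.013], [0, 0, 0]], [[0, 0, 0], [0, 0.112, 0]], [[0, 0, 0], [0, 0.112, 0]], [[0, 0, 0], [0, 0.112, 0]], [[0, 0, 0], [0, 0.112, 0]], [[0, 0, 0], [0, 0.112, 0]], [[0, 0, 0], [0, 0.112, 0]], [[0, 0, 0], [0, 0.112, 0]], [[0, 0, 0], [0, 0.112, 0]], [[0, 0, 0], [0, 0.112, 0]], [[0, 0, 0], [0, 0.112, 0]], [[0, 0, 0], [0, 0.112, 0]], [[0, 0, 0], [0, 0.112, 0]], [[0, 0, 0], [0, 0.112, 0]], [[0, 0, 0], [0, 0.112, 0]], [[0, 0, 0], [0, 0, 0]], [[0, 0, 0], [0, 0, 0]]]'

```text
time: 10.6
tool_pos: [521.3, 193.7, 198.0]
tcp_rot: [0.321, 0.795, 0.191, -0.478]
wrist_force: [0.2, 0.9, -3.1]
finger_gap: 59.1
grip_force: 76.7
```

```bash
python3 - <<'E'
from h import *
go([496,193,95])
cv2.imwrite('pics/s4.png',imaging.capture('side'))
E
```

```text
t 10.6 p [521.3 193.7 198. ] q [ 0.37  1.02 -0.83  1.39 -0.25  1.51  0.53]
[[-0.337  0.693 -0.637]
 [ 0.329  0.721  0.61 ]
 [ 0.882 -0.004 -0.471]]
shift mm [-82.5 -17.7  64.2] gap 59.146432635967436 grip 76.73752449452877 F [ 0.2  0.9 -3.1]
```

View pics/s4.png

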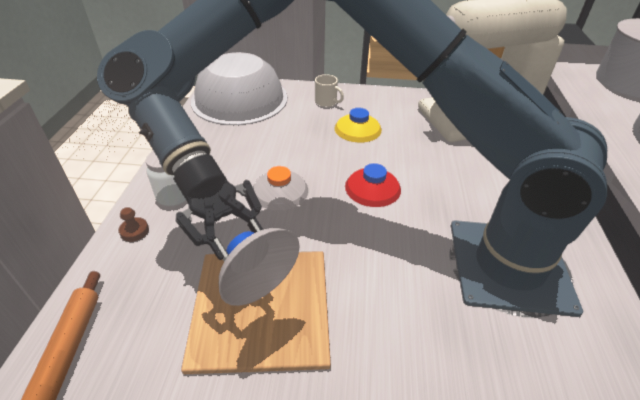

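The bowl is held mouth sideways above the board (side (260,265)), with the gripper on the foot side. I lower it to just above the wood.

Request:
move_arm --moves '[[[-0.019, -0.0044, 0.0152], [0, 0, 0]], [[-0.019, -0.0044, 0.0152], [0, 0, 0]], [[-0.019, -0.0044, 0.0152], [0, 0, 0]], [[-0.019, -0.0044, 0.0152], [0, 0, 0]], [[0, 0, 0], [0, 0, 0]], [[0, 0, 0], [0, 0, 0]], [[0, 0, 0], [0, 0, 0]]]'

```text
time: 11.23
tool_pos: [496.5, 195.6, 107.9]
tcp_rot: [0.318, 0.798, 0.192, -0.475]
wrist_force: [-0.3, 0.3, -3.3]
finger_gap: 59.4
grip_force: 76.6
```

Request:
move_arm --moves '[[[-0.0035, 0, 0.002], [0, 0, 0]], [[0, 0, 0], [0, 0, 0]], [[-0.0026, 0, 0.0014], [0, 0, 0]], [[0, 0, 0], [0, 0, 0]], [[0, 0, 0], [0, 0, 0]]]'

```text
time: 11.65
tool_pos: [495.4, 194.6, 98.2]
tcp_rot: [0.319, 0.796, 0.191, -0.477]
wrist_force: [-0.5, 0.2, -3.6]
finger_gap: 59.0
grip_force: 76.6
```

```bash
python3 - <<'E'
from h import *
go([496,193,92])
cv2.imwrite('pics/s5.png',cv2.resize(imaging.capture('side')[180:380,120:420],None,fx=2.5,fy=2.5))
E
```

```text
t 11.65 p [495.4 194.6  98.2] q [ 0.37  1.12 -0.79  1.49 -0.19  1.35  0.61]
[[-0.342  0.691 -0.637]
 [ 0.326  0.723  0.609]
 [ 0.882  0.001 -0.472]]
shift mm [-6.1 -0.8  1.6] gap 58.97505732349957 grip 76.61746244877577 F [-0.5  0.2 -3.6]
```

View pics/s5.png

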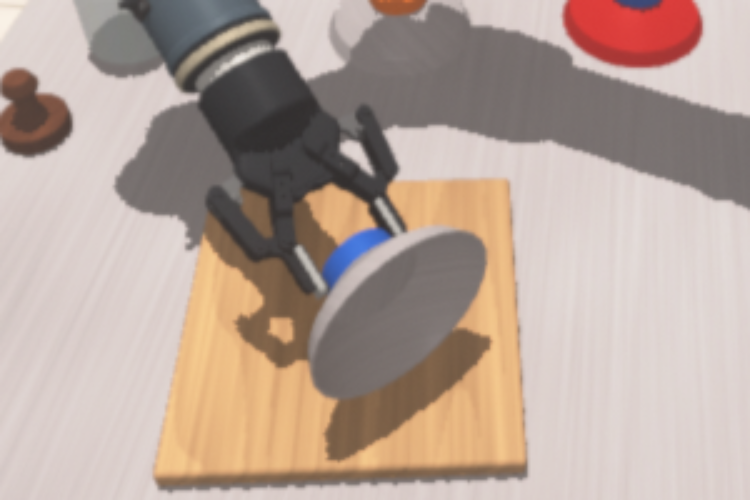

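The bowl is a few mm above the wood: rim bottom at crop (345,395), shadow just below it. I lower it until it touches.

Request:
move_arm --moves '[[[-0.0035, 0, 0.002], [0, 0, 0]], [[0, 0, 0], [0, 0, 0]], [[0, 0, 0], [0, 0, 0]]]'

```text
time: 11.95
tool_pos: [495.1, 194.7, 93.8]
tcp_rot: [0.319, 0.796, 0.191, -0.477]
wrist_force: [-1.0, -0.5, -2.9]
finger_gap: 59.3
grip_force: 76.6
```

Request:
move_arm --moves '[[[-0.002, 0, 0.001], [0, 0, 0]], [[0, 0, 0], [0, 0, 0]], [[0, 0, 0], [0, 0, 0]]]'

```text
time: 12.2
tool_pos: [495.3, 194.7, 91.8]
tcp_rot: [0.319, 0.796, 0.191, -0.477]
wrist_force: [-0.3, -0.1, -3.4]
finger_gap: 59.0
grip_force: 76.6
```

Request:
move_arm --moves '[[[-0.0018, 0, 0.001], [0, 0, 0]], [[0, 0, 0], [0, 0, 0]], [[0, 0, 0], [0, 0, 0]]]'

```text
time: 12.45
tool_pos: [495.3, 194.8, 90.0]
tcp_rot: [0.319, 0.796, 0.192, -0.477]
wrist_force: [1.2, -0.0, -1.6]
finger_gap: 59.0
grip_force: 77.1
```

Request:
move_arm --moves '[[[-0.0018, 0, 0.001], [0, 0, 0]], [[0, 0, 0], [0, 0, 0]], [[0, 0, 0], [0, 0, 0]]]'

```text
time: 12.7
tool_pos: [495.5, 195.0, 88.2]
tcp_rot: [0.319, 0.796, 0.192, -0.477]
wrist_force: [2.2, -1.5, 4.2]
finger_gap: 59.4
grip_force: 77.7
```

It's touching (about 7 N). I open the fingers and back away.

Request:
move_arm --moves '[[[0, 0, 0], [0, 0, 0]], [[0, 0, 0], [0, 0, 0]], [[0, 0, -0.02], [0, 0, 0]], [[0, 0, -0.035], [0, 0, 0]], [[0, 0, -0.035], [0, 0, 0]], [[0, 0, -0.035], [0, 0, 0]], [[0, 0, -0.035], [0, 0, 0]], [[0, 0, 0], [0, 0, 0]], [[0, 0, 0], [0, 0, 0]], [[0, 0, 0], [0, 0, 0]], [[0, 0, 0], [0, 0, 0]], [[0, 0, 0], [0, 0, 0]]]' --hand 1

```text
time: 13.7
tool_pos: [596.2, 98.1, 162.8]
tcp_rot: [0.318, 0.796, 0.191, -0.478]
wrist_force: [0.1, 1.4, -0.2]
finger_gap: 85.4
grip_force: 0.0
```

```bash
python3 - <<'E'
from h import *
go([496,193,92])
im=imaging.capture('side');cv2.imwrite('pics/s6.png',im)
imaging.capture('scene')
for c in('scene','side'):
  for r in imaging.tip_of('blue_bowl',c)[:3]: print(c,r,ray(c,r['centre'],18))
  for r in imaging.tip_of('orange_bowl',c)[:1]: print(c,'orange',r,ray(c,r['centre'],60))
E
```

```text
t 13.7 p [596.2  98.1 162.8] q [ 0.39  1.15 -0.77  1.09 -0.17  1.75  0.58]
[[-0.341  0.689 -0.639]
 [ 0.325  0.725  0.608]
 [ 0.882 -0.    -0.471]]
shift mm [  2.5  -0.2 155.1] gap 85.37461290212084 grip 0.0 F [ 0.1  1.4 -0.2]
scene {'centre': [195.8, 175.2], 'confidence': 0.94} [ 282.43827199 -516.49808241   18.        ]
scene {'centre': [442.8, 241.1], 'confidence': 0.75} [511.0199422  178.09436775  18.        ]
side {'centre': [357.7, 109.3], 'confidence': 0.88} [ 361.02844011 -586.85617121   18.        ]
side {'centre': [376.7, 172.1], 'confidence': 0.88} [ 295.40857049 -266.77588846   18.        ]
side {'centre': [263.4, 303.3], 'confidence': 0.78} [512.02736631 171.666508    18.        ]
side orange {'centre': [278.3, 172.3], 'confidence': 0.62} [ 546.50768977 -181.74218559   60.        ]
```

View pics/s6.png

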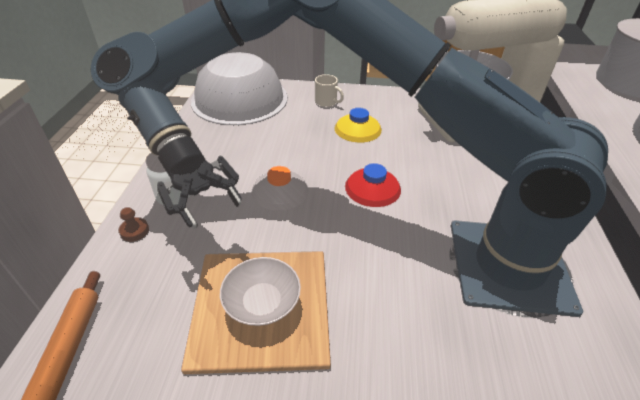

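The bowl stands mouth-up near the board's centre (side (261,295)). The gripper is clear and the orange-footed bowl hasn't moved. I let it settle and hand in.

Request:
move_arm --moves '[[[0, 0, -0.02], [0, 0, 0]], [[0, 0, 0], [0, 0, 0]], [[0, 0, 0], [0, 0, 0]], [[0, 0, 0], [0, 0, 0]], [[0, 0, 0], [0, 0, 0]], [[0, 0, 0], [0, 0, 0]], [[0, 0, 0], [0, 0, 0]], [[0, 0, 0], [0, 0, 0]], [[0, 0, 0], [0, 0, 0]], [[0, 0, 0], [0, 0, 0]], [[0, 0, 0], [0, 0, 0]], [[0, 0, 0], [0, 0, 0]]]'

```text
time: 15.0
tool_pos: [610.0, 85.2, 172.7]
tcp_rot: [0.319, 0.796, 0.191, -0.477]
wrist_force: [0.0, -0.2, 0.0]
finger_gap: 85.2
grip_force: 0.0
```

```bash
python3 -c "
from h import *
print(ticket.finish_job())"
```

```text
the job is handed in; nothing more can be done
None
```

The blue-footed steel bowl stands mouth-up within about 10 mm of the board's centre by the cameras, the orange-footed bowl looks unmoved, and the job was handed in at about 15 s; the hand-in returned no verdict.

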